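# Find the loose flask bolt and hold its cap open

### The job

One of the three bolts on the curing flask is loose: tap the bolts on their heads until one gives way and sinks right down. Then lift the locking cap of that bolt, and only that one, by its lug to well past half of a right angle and finish while still holding it open, so that I can get at the bolt; leave the other two caps shut and do not push the things lying around it about.

Things in the scene. Friction and masses are not known exactly. Their poses are not given: they have to be found in the camera images.
- flask: curing flask: low aluminium box fixed to the worktop, 91 mm deep (x from -48 to +43 mm) x 222 mm long (y), flat top 40 mm above its origin (on its underside). Its x points away from the robot, y left along the row of bolts, z up. Three equal stations at y = +72, 0, -72 mm: each a hex bolt at x = +6 and a locking cap with its hinge at x = +36 and its lug at x = -34 mm
- cap_1: locking cap of the left bolt: flat steel frame 46 x 46 x 6 mm round the bolt head, top 8 mm above the flask. Origin on the hinge, 45 mm above the worktop; hinge axis = its y = the flask's y. The lug side (-x) swings up and back, 0 to 1.2 rad (69 degrees); z tilts with it. A weak spring and its 0.15 kg shut it: it takes about 1 N at the lug and does not stay open by itself
- cap_2: locking cap of the middle bolt: flat steel frame 46 x 46 x 6 mm round the bolt head, top 8 mm above the flask. Origin on the hinge, 45 mm above the worktop; hinge axis = its y = the flask's y. The lug side (-x) swings up and back, 0 to 1.2 rad (69 degrees); z tilts with it. A weak spring and its 0.15 kg shut it: it takes about 1 N at the lug and does not stay open by itself
- cap_3: locking cap of the right bolt: flat steel frame 46 x 46 x 6 mm round the bolt head, top 8 mm above the flask. Origin on the hinge, 45 mm above the worktop; hinge axis = its y = the flask's y. The lug side (-x) swings up and back, 0 to 1.2 rad (69 degrees); z tilts with it. A weak spring and its 0.15 kg shut it: it takes about 1 N at the lug and does not stay open by itself
- lug_1 (a point): centre of the left cap's lifting lug: a steel disc on edge, 18 mm diameter, 12 mm thick along the hinge axis (pinch its two flat faces, fingers closing along the flask's y), on a 7 mm wide stem. At -70, 0, +24 mm in the cap's frame, so 69 mm above the worktop when shut; it can turn between the fingers as the cap swings
- lug_2 (a point): centre of the middle cap's lifting lug: a steel disc on edge, 18 mm diameter, 12 mm thick along the hinge axis (pinch its two flat faces, fingers closing along the flask's y), on a 7 mm wide stem. At -70, 0, +24 mm in the cap's frame, so 69 mm above the worktop when shut; it can turn between the fingers as the cap swings
- lug_3 (a point): centre of the right cap's lifting lug: a steel disc on edge, 18 mm diameter, 12 mm thick along the hinge axis (pinch its two flat faces, fingers closing along the flask's y), on a 7 mm wide stem. At -70, 0, +24 mm in the cap's frame, so 69 mm above the worktop when shut; it can turn between the fingers as the cap swings
- head_1 (a point): centre of the top face of the left hex bolt's head, 16 mm across, 58 mm above the worktop and 10 mm proud of its shut cap; 40 mm behind the lug. All three bolts look alike
- head_2 (a point): centre of the top face of the middle hex bolt's head, 16 mm across, 58 mm above the worktop and 10 mm proud of its shut cap; 40 mm behind the lug. All three bolts look alike
- head_3 (a point): centre of the top face of the right hex bolt's head, 16 mm across, 58 mm above the worktop and 10 mm proud of its shut cap; 40 mm behind the lug. All three bolts look alike
- bolt_1 (a joint): how far the left bolt has sunk, in m: 0 at the start. A tight bolt does not give; the loose one gives under about 3 N on its head, sinks 7 mm (still 3 mm proud of the cap) and stays down
- bolt_2 (a joint): how far the middle bolt has sunk, in m: 0 at the start. A tight bolt does not give; the loose one gives under about 3 N on its head, sinks 7 mm (still 3 mm proud of the cap) and stays down
- bolt_3 (a joint): how far the right bolt has sunk, in m: 0 at the start. A tight bolt does not give; the loose one gives under about 3 N on its head, sinks 7 mm (still 3 mm proud of the cap) and stays down
- die_crown: tooth die, 12 x 14 mm, 25 mm high, standing in front of the flask; a bystander, origin under its centre
- polish_wheel_1: polishing wheel, 40 mm diameter, 10 mm thick, lying flat in front of the flask; a bystander, origin under its centre
- micro_handpiece: handpiece, 92 mm long, 17 mm thick, lying near the front of the flask; a bystander, origin under its centre

How it is judged (in metres and radians):
On the way:
1. the loose bolt has been tapped and has sunk right down (value of joint any of bolt_1, bolt_2, bolt_3 above 0.005 m), for 0.2 s.
At the end, for the whole second after the job is handed in: The bolt that sank (more than 5 mm of its 7) has its cap open by more than 0.8 rad (46 degrees), the fingers bear on that cap with more than 0.2 N, and the other two caps are shut to within 0.1 rad (((value of joint bolt_1 above 0.005 m and angle between cap_1's own z axis and vertical above 0.8 rad and contact force between the fingers and cap_1 above 0.2 N and angle between each of cap_2, cap_3's own z axis and vertical below 0.1 rad) or (value of joint bolt_2 above 0.005 m and angle between cap_2's own z axis and vertical above 0.8 rad and contact force between the fingers and cap_2 above 0.2 N and angle between each of cap_1, cap_3's own z axis and vertical below 0.1 rad) or (value of joint bolt_3 above 0.005 m and angle between cap_3's own z axis and vertical above 0.8 rad and contact force between the fingers and cap_3 above 0.2 N and angle between each of cap_1, cap_2's own z axis and vertical below 0.1 rad))); the arm keeps its last pose, push and grip.
It fails at once if a cap was lifted (more than 0.3 rad) whose bolt has not sunk ((angle between cap_1's own z axis and vertical above 0.3 rad and value of joint bolt_1 below 0.004 m) or (angle between cap_2's own z axis and vertical above 0.3 rad and value of joint bolt_2 below 0.004 m) or (angle between cap_3's own z axis and vertical above 0.3 rad and value of joint bolt_3 below 0.004 m)).
It fails at once if a thing lying round the flask was pushed more than 40 mm (distance of any of die_crown, polish_wheel_1, micro_handpiece from where it was at the start of the episode above 0.04 m).
It also fails if it takes over 46 s, if anything falls off the work surface, if the arm or the gripper's body presses on something with over 40 N, if the wrist force passes 120 N, or if a joint passes its speed limit or range.

### The arm

A 6-joint arm with a two-finger parallel gripper is mounted at the origin on a cart in front of the work surface, level with it; the furniture and walls round the work are solid. World frame = base frame: x ahead of the robot, y to its left, z up, the work surface at z = 0. Lengths are in mm, angles in rad, forces in N, time in s.
With the tool pointing down it reaches from about 300 to 825 mm from the base axis. Payload 5.4 kg.
Tool frame: the origin (TCP) lies between the finger pads; the fingertips stand 14 mm ahead of it and the grasp point (between the pads) lies 5 mm behind it; y points along the fingers, x is the direction in which the jaws open and shut, and the axes are right-handed (so a half turn about y gives the same grasp; the last joint's range is limited). The gripper opens to 92 mm and grips with 3 to 60 N. Pads are 20 mm wide; open, the fingers measure 128 mm over their backs; the gripper's body (75 mm by 189 mm) begins 69 mm behind the grasp point.
Start: joints at [-1.461, 0.158, 1.597, -0, 1.386, -0.21], TCP at [180.743, -545.837, 228.601] pointing down, gripper open.
Joint ranges: [-2.91, 2.91], [-0.94, 2.29], [0.18, 2.7], [-1.29, 4.43], [0.17, 2.64], [-3, 3]. Speed limits (rad/s): [2.57, 2.57, 3.14, 3.14, 3.14, 3.14].

### API

Orientations are given as a rotation vector (axis times angle).
In Python, from cell import r gives the robot as it stands. The module is installed in compiled form; this text tells all that it offers.
- The arm moves only by the tool apply_moves, never from a script. Its argument "increments" is a list of rows, each an object of numbers: "dx", "dy", "dz": the shift along the tool's x, y, z each as a share of 0.1 m, from -1 to 1; "spin": the turn about the tool's y as a share of 360 degrees, from -1 to 1; "fingers": the opening, from -1 (shut) to 1 (fully open), so that 0 is half open. A call has 1 to 10 rows; each row shifts and turns the commanded pose from where the row before left it, along the tool's axes as they then stand; what a row does not reach is not made up. A row lasts 1/8 s, in which the tool goes at most 62.5 mm and 10.7 degrees, less where a joint would pass 70% of its speed; a pose out of reach is approached as far as the arm can. A call with a number of a shift or a turn outside -1 to 1 is refused whole. A call with a gripper value outside its range is refused whole. The fingers move at their own pace and stop on an object; the grip force is fixed at half the most. Time passes only in rows, so rows that do not move let the fingers close. It gives the time, the measured TCP pose, the force and the opening at its end, in the units of the state.
- r.observe(): the state, without advancing time (a new reading comes with each control period).
- r.camera(name): name is "scene" or "top" or "wrist"; returns the picture (400x640x3 uint8, blue, green, red); there is no depth.
- r.camera_params(name): a dict with "fx", "fy", "cx", "cy" (pixels), "cam_to_world" (4x4, takes a point from camera to world coordinates). Camera axes: x right, y down, z forward; pixel columns grow to the right and rows downward; lengths in mm; the calibration is good to about 2 mm. A picture is of the moment at which its call begins: read the wrist's pose just before it. camera_params takes no time and is no camera call; for the wrist camera it gives the pose at the moment of the call.
- r.hand_in(): hands the job in, once; it reports no verdict.
The state is a dict: "time": time; "joint_positions": joint angles; "qvel": joint speeds; "tau": joint torques, N m; "tool_pos": TCP position; "tcp_rot": TCP orientation; "force": force on the tool from outside, world axes, zero at the start; "moment": the same for the moment, N m; "opening": finger opening in mm.
Only numpy, scipy, OpenCV 4.12 (cv2) and the standard library are available. Lean on these libraries where they do the work, as an engineer would, in place of code of your own. Each camera call takes 0.05 s, during which the arm holds its last target.

## Working session

There is one attempt and no reset: what is moved stays moved. The work goes in short steps, Python scripts to look and compute and a tool call to move; the robot and the scene stay as the last step left them, time stands still between calls to the robot, and variables do not carry over. Pictures are saved under pics/ and viewed, and the job is handed in when it is done.

Besides the shell and the picture viewer there is one more tool, called after "Call:" as a command line: name --argument value ..., lists and objects as JSON in quotes. apply_moves: Moves the arm, as the interface text tells. Its arguments: {"type":"object","properties":{"increments":{"type":"array","items":{"type":"object","properties":{"dx":{"type":"number"},"dy":{"type":"number"},"dz":{"type":"number"},"spin":{"type":"number"},"fingers":{"type":"number"}}}}},"required":["increments"]}

```bash
mkdir -p pics; python3 - <<'E'
from cell import r
import cv2,numpy as np
s=r.observe();print(s)
for n in ("scene","top","wrist"):
    p=r.camera_params(n);print(n,p)
    cv2.imwrite(f"pics/{n}0.png",r.camera(n))
E
```

```text
{'time': 0.0, 'joint_positions': array([-1.46113744e+00,  1.59029902e-01,  1.59819213e+00, -1.46763434e-05,
        1.38618877e+00, -2.10121152e-01]), 'qvel': array([-0.00072787,  0.00057565,  0.00062451, -0.00079931,  0.00211894,
        0.00031621]), 'tau': array([-5.71471664e-04, -3.85572124e+01, -3.22109342e+01,  7.01093953e-02,
        3.80439777e-02, -1.41150595e-04]), 'tool_pos': array([ 180.65457804, -545.26985041,  227.64973217]), 'tcp_rot': array([-1.34230515,  0.97130758, -0.96926901]), 'force': array([ 0.00933143, -0.68795909,  1.18547531]), 'moment': array([ 0.00592649,  0.0011289 , -0.04551413]), 'opening': 91.98557118998613}
scene {'fx': 444.99899007001926, 'fy': 444.99899007001926, 'cx': 323.29799082064915, 'cy': 196.56755916050682, 'cam_to_world': array([[-6.75120591e-01, -4.26428527e-01,  6.01972507e-01,
        -6.45288701e+01],
       [-7.37656320e-01,  3.99824700e-01, -5.44061911e-01,
         5.65437410e+02],
       [-8.67995765e-03, -8.11356223e-01, -5.84487585e-01,
         5.86667268e+02],
       [ 0.00000000e+00,  0.00000000e+00,  0.00000000e+00,
         1.
[... 249 characters left out ...]
  8.07486117e-03, -1.50088084e-02,
         1.01664461e+02],
       [ 1.42359286e-02, -8.84897332e-02, -9.95975354e-01,
         9.22515345e+02],
       [ 0.00000000e+00,  0.00000000e+00,  0.00000000e+00,
         1.00000000e+00]])}
wrist {'fx': 281.82143863055813, 'fy': 281.82143863055813, 'cx': 320.6640266043168, 'cy': 198.73663797722975, 'cam_to_world': array([[ 3.13692533e-01, -9.18494381e-01, -2.40759356e-01,
         2.48402002e+02],
       [-9.49524601e-01, -3.03485789e-01, -7.93688150e-02,
        -5.22242539e+02],
       [-1.67232671e-04,  2.53504336e-01, -9.67334236e-01,
         3.84712854e+02],
       [ 0.00000000e+00,  0.00000000e+00,  0.00000000e+00,
         1.00000000e+00]])}
```

View pics/scene0.png

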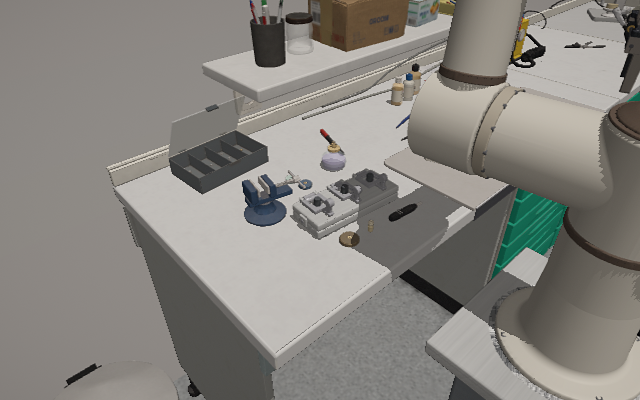

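View pics/top0.png

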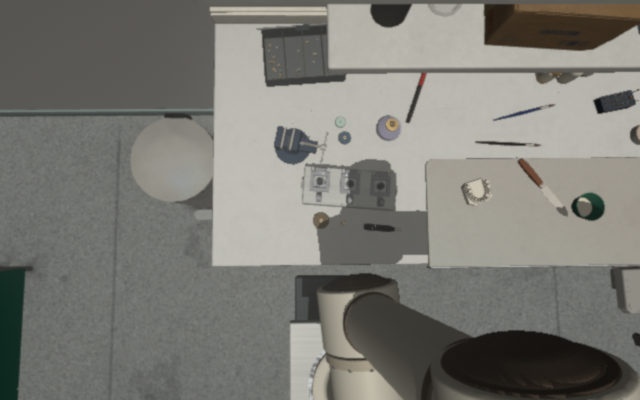

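```bash
python3 - <<'E'
import numpy as np
from scipy.spatial.transform import Rotation as R
print(R.from_rotvec([-1.34230515,  0.97130758, -0.96926901]).as_matrix().round(3))
E
```

```text
[[ 0.314 -0.     0.949]
 [-0.949  0.002  0.314]
 [-0.002 -1.     0.   ]]
```

```bash
python3 - <<'E'
import cv2
a=cv2.imread('pics/top0.png')[150:250,290:440]
cv2.imwrite('pics/top0c.png',cv2.resize(a,None,fx=5,fy=5,interpolation=cv2.INTER_CUBIC))
a=cv2.imread('pics/scene0.png')[155:255,280:430]
cv2.imwrite('pics/scene0c.png',cv2.resize(a,None,fx=5,fy=5,interpolation=cv2.INTER_CUBIC))
E
```

```text
(no output)
```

View pics/top0c.png

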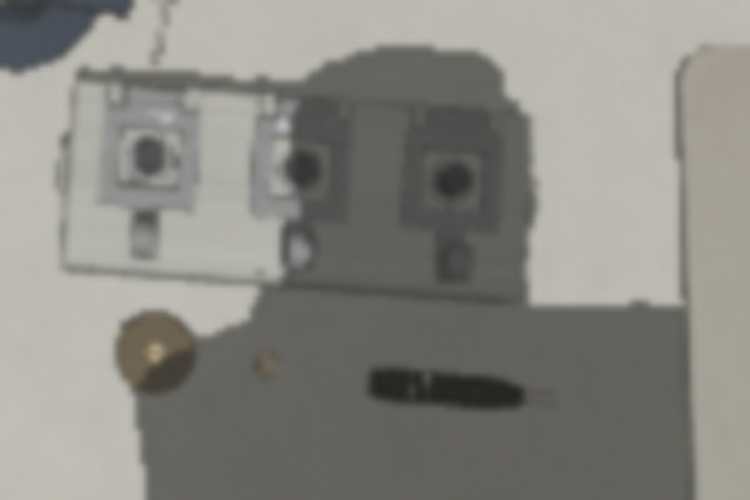

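View pics/scene0c.png

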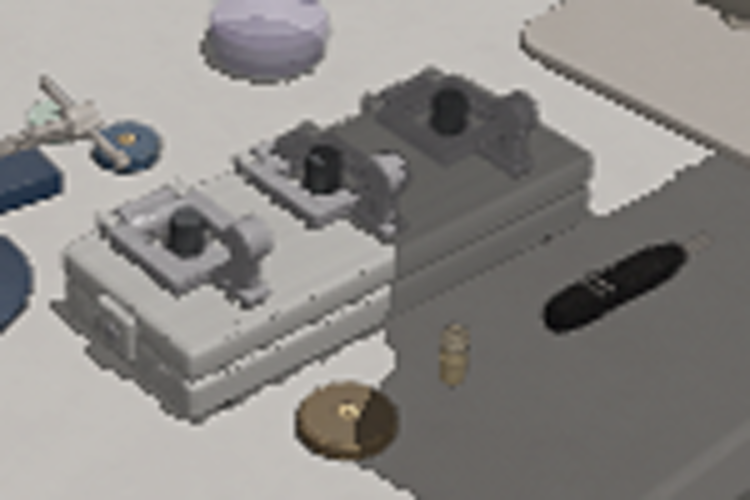

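View pics/wrist0.png

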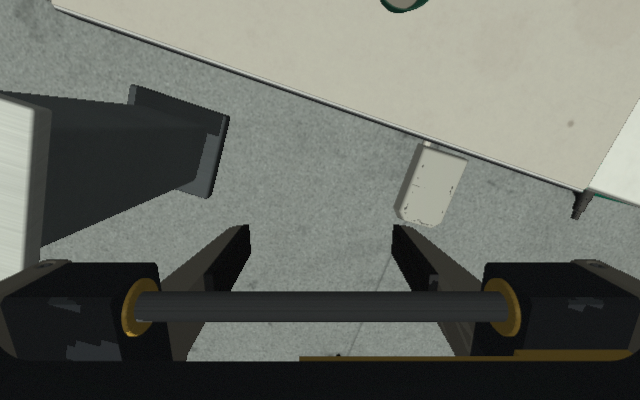

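```bash
cat > h.py <<'E'
from cell import r
import cv2,numpy as np
def ray(n,u,v,z,p=None):
    p=p or r.camera_params(n);M=p['cam_to_world']
    d=M[:3,:3]@np.array([(u-p['cx'])/p['fx'],(v-p['cy'])/p['fy'],1.]);o=M[:3,3]
    return (o+d*(z-o[2])/d[2])
def proj(n,P,p=None):
    p=p or r.camera_params(n);M=p['cam_to_world'];c=M[:3,:3].T@(np.array(P)-M[:3,3])
    return p['fx']*c[0]/c[2]+p['cx'],p['fy']*c[1]/c[2]+p['cy']
E
python3 - <<'E'
from h import *
for n,x0,y0,z,L in [('top',290,150,58,[(150,155),(303,168),(453,180)]),('top',290,150,69,[(146,233),(298,248),(455,258)]),('scene',280,155,58,[(187,215),(322,152),(450,92)]),('scene',280,155,69,[(248,245),(385,170),(515,125)]),
 ('top',290,150,5,[(155,352),(265,364),(375,385),(522,395)])]:
    P=np.array([ray(n,x0+(u)/5-.4,y0+v/5-.4,z) for u,v in L]);print(n,z,P.round(1).tolist(), np.diff(P,axis=0).round(1).tolist())
E
```

```text
top 58 [[485.8, 83.2, 58.0], [479.1, 12.0, 58.0], [472.9, -58.0, 58.0]] [[-6.6, -71.3, 0.0], [-6.2, -70.0, 0.0]]
top 69 [[448.4, 85.7, 69.0], [440.9, 16.1, 69.0], [435.7, -56.0, 69.0]] [[-7.5, -69.6, 0.0], [-5.2, -72.0, 0.0]]
scene 58 [[486.0, 85.1, 58.0], [480.9, 13.4, 58.0], [475.7, -60.3, 58.0]] [[-5.2, -71.7, 0.0], [-5.1, -73.6, 0.0]]
scene 69 [[443.5, 91.0, 69.0], [442.7, 15.3, 69.0], [428.5, -48.3, 69.0]] [[-0.8, -75.7, 0.0], [-14.2, -63.5, 0.0]]
top 5 [[395.2, 80.6, 5.0], [388.9, 26.8, 5.0], [378.1, -27.0, 5.0], [372.6, -99.1, 5.0]] [[-6.4, -53.8, 0.0], [-10.8, -53.8, 0.0], [-5.6, -72.1, 0.0]]
```

Call:
apply_moves --increments '[{"spin": 0.0215,"fingers": -1},{"spin": 0.0215,"fingers": -1},{"spin": 0.0214,"fingers": -1},{"dx": -0.48,"dz": 0.167,"dy": 0.02,"fingers": -1},{"dx": -0.48,"dz": 0.167,"dy": 0.02,"fingers": -1},{"dx": -0.48,"dz": 0.167,"dy": 0.02,"fingers": -1},{"dx": -0.48,"dz": 0.167,"dy": 0.02,"fingers": -1},{"dx": -0.48,"dz": 0.167,"dy": 0.02,"fingers": -1},{"dx": -0.48,"dz": 0.167,"dy": 0.02,"fingers": -1},{"dx": -0.48,"dz": 0.167,"dy": 0.02,"fingers": -1}]'

```text
schema error: expected keys dx, dy, dz, spin, fingers
```

Call:
apply_moves --increments '[{"dx": -0.48,"dz": 0.167,"dy": 0.02,"fingers": -1},{"dx": -0.48,"dz": 0.167,"dy": 0.02,"fingers": -1},{"dx": -0.48,"dz": 0.167,"dy": 0.02,"fingers": -1},{"dx": -0.48,"dz": 0.167,"dy": 0.02,"fingers": -1},{"dx": -0.48,"dz": 0.167,"dy": 0.02,"fingers": -1},{"fingers": -1},{"fingers": -1}]'

```text
schema error: expected keys dx, dy, dz, spin, fingers
```

```bash
python3 - <<'E'
from h import *
from scipy.spatial.transform import Rotation as R
s=r.observe();print(s);print(R.from_rotvec(s['tcp_rot']).as_matrix().round(3))
p=r.camera_params('wrist');print(p['cam_to_world'].round(3).tolist())
cv2.imwrite('pics/w1.png',r.camera('wrist'));cv2.imwrite('pics/t1.png',r.camera('top'))
E
```

```text
{'time': 0.15, 'joint_positions': array([-1.46110612e+00,  1.58914192e-01,  1.59794140e+00,  4.70959229e-06,
        1.38619717e+00, -2.10138102e-01]), 'qvel': array([-0.00086965, -0.00260984, -0.00109813, -0.00141357, -0.00164748,
        0.00053878]), 'tau': array([ 7.03068417e-04, -3.85922062e+01, -3.22430563e+01,  7.02888239e-02,
        3.52499192e-02, -8.81506776e-05]), 'tool_pos': array([ 180.69048289, -545.38151577,  227.84030067]), 'tcp_rot': array([-1.3425813 ,  0.97109942, -0.96948216]), 'force': array([ 0.11079007,  1.25771726, -1.01748101]), 'moment': array([0.01276391, 0.04094362, 0.00790792]), 'opening': 91.74544160307276}
[[ 0.314 -0.     0.949]
 [-0.949  0.001  0.314]
 [-0.001 -1.     0.   ]]
[[0.314, -0.919, -0.241, 248.407], [-0.95, -0.303, -0.08, -522.284], [0.0, 0.254, -0.967, 384.837], [0.0, 0.0, 0.0, 1.0]]
```

View pics/w1.png

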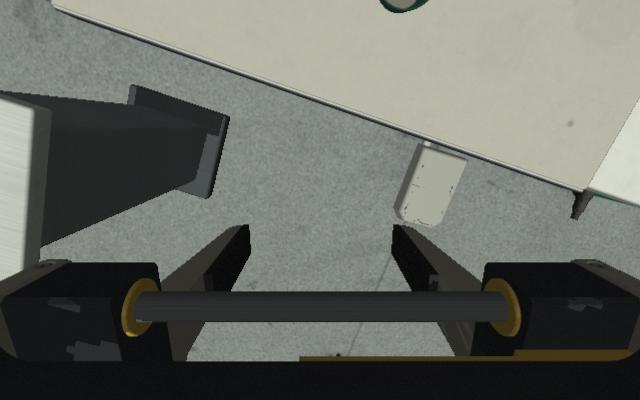

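All keys are needed in each row.

Call:
apply_moves --increments '[{"dx": 0,"dy": 0,"dz": 0,"spin": 0.0215,"fingers": -1},{"dx": 0,"dy": 0,"dz": 0,"spin": 0.0215,"fingers": -1},{"dx": 0,"dy": 0,"dz": 0,"spin": 0.0214,"fingers": -1},{"dx": -0.48,"dy": 0.02,"dz": 0.167,"spin": 0,"fingers": -1},{"dx": -0.48,"dy": 0.02,"dz": 0.167,"spin": 0,"fingers": -1},{"dx": -0.48,"dy": 0.02,"dz": 0.167,"spin": 0,"fingers": -1},{"dx": -0.48,"dy": 0.02,"dz": 0.167,"spin": 0,"fingers": -1},{"dx": -0.48,"dy": 0.02,"dz": 0.167,"spin": 0,"fingers": -1},{"dx": -0.48,"dy": 0.02,"dz": 0.167,"spin": 0,"fingers": -1},{"dx": -0.48,"dy": 0.02,"dz": 0.167,"spin": 0,"fingers": -1}]'

```text
time: 1.5
tool_pos: [326.1, -219.4, 214.6]
tcp_rot: [-1.168, 1.271, -1.272]
force: [0.5, 0.0, 0.3]
opening: 0.7
```

Call:
apply_moves --increments '[{"dx": -0.48,"dy": 0.02,"dz": 0.167,"spin": 0,"fingers": -1},{"dx": -0.48,"dy": 0.02,"dz": 0.167,"spin": 0,"fingers": -1},{"dx": -0.48,"dy": 0.02,"dz": 0.167,"spin": 0,"fingers": -1},{"dx": -0.48,"dy": 0.02,"dz": 0.167,"spin": 0,"fingers": -1},{"dx": -0.4,"dy": 0.02,"dz": 0.167,"spin": 0,"fingers": -1},{"dx": 0,"dy": 0,"dz": 0,"spin": 0,"fingers": -1},{"dx": 0,"dy": 0,"dz": 0,"spin": 0,"fingers": -1}]'

```text
time: 2.38
tool_pos: [428.3, 2.8, 204.5]
tcp_rot: [-1.169, 1.271, -1.271]
force: [0.2, 0.0, 0.0]
opening: 0.4
```

```bash
python3 - <<'E'
from h import *
from scipy.spatial.transform import Rotation as R
s=r.observe();print(s['time'],s['tool_pos'],s['joint_positions'],s['force']);print(R.from_rotvec(s['tcp_rot']).as_matrix().round(3))
p=r.camera_params('wrist');np.save('pw1.npy',p)
cv2.imwrite('pics/w1.png',r.camera('wrist'))
E
```

```text
2.375 [428.33137217   2.83109054 204.52171571] [-2.76759686e-01 -2.20002512e-01  2.01473734e+00 -4.63825597e-04
  1.34716008e+00  1.37868968e+00] [0.19516974 0.02482527 0.04439987]
[[-0.084 -0.     0.996]
 [-0.996 -0.    -0.084]
 [ 0.    -1.    -0.   ]]
```

View pics/w1.png

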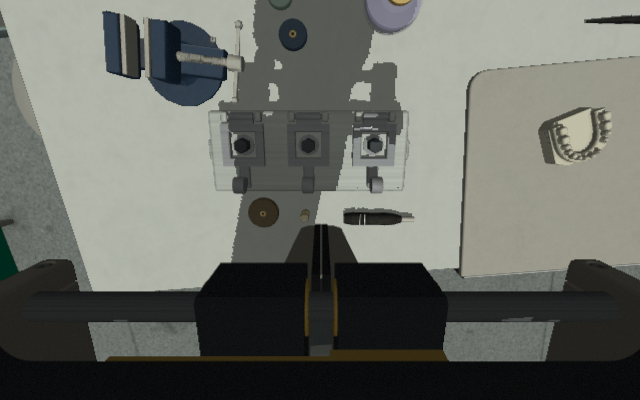

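```bash
python3 - <<'E'
from h import *
p=np.load('pw1.npy',allow_pickle=True).item()
I=cv2.imread('pics/w1.png')
g=I.max(2)
for x0,x1 in((225,260),(292,325),(358,392)):
    sub=(g[130:162,x0:x1]<60).astype('u1')
    n,l,st,c=cv2.connectedComponentsWithStats(sub)
    k=1+np.argmax(st[1:,4]);u,v=c[k]+[x0,130];print(u,v,st[k],ray('wrist',u,v,56,p).round(1))
for u,v in((240,184),(308,184),(375,184)):print(ray('wrist',u,v,69,p).round(1))
a=I[100:230,200:420];cv2.imwrite('pics/w1c.png',cv2.resize(a,None,fx=3.6,fy=3.6,interpolation=cv2.INTER_CUBIC))
E
```

```text
242.10731707317072 144.98536585365855 [  9   7  17  17 205] [485.8  82.5  56. ]
307.60571428571427 145.02857142857144 [  9   8  14  15 175] [479.8  13.   56. ]
371.9076923076923 141.64615384615385 [10  7 12 14 65] [477.5 -55.6  56. ]
[446.3  87.5  69. ]
[440.2  15.8  69. ]
[434.1 -54.8  69. ]
```

View pics/w1c.png

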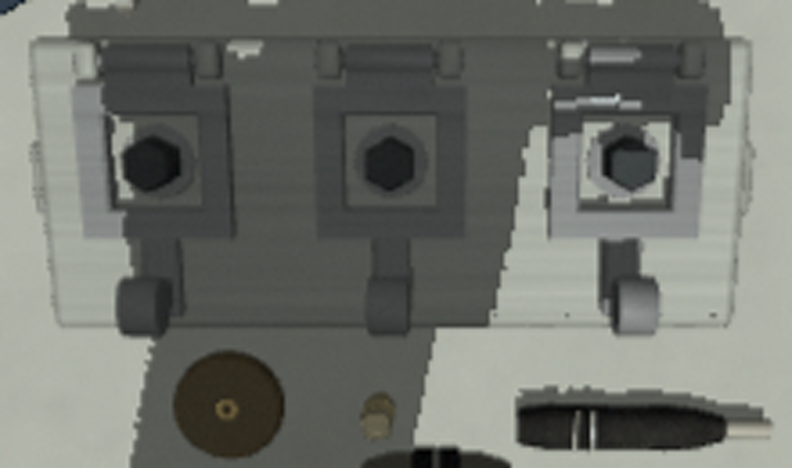

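Call:
apply_moves --increments '[{"dx": -0.145,"dy": 0,"dz": 0.504,"spin": 0,"fingers": -1},{"dx": 0,"dy": 0.4,"dz": 0,"spin": 0,"fingers": -1},{"dx": 0,"dy": 0.4,"dz": 0,"spin": 0,"fingers": -1},{"dx": 0,"dy": 0.4,"dz": 0,"spin": 0,"fingers": -1},{"dx": 0,"dy": 0.05,"dz": 0,"spin": 0,"fingers": -1},{"dx": 0,"dy": 0.02,"dz": 0,"spin": 0,"fingers": -1},{"dx": 0,"dy": 0,"dz": 0,"spin": 0,"fingers": -1}]'

```text
time: 3.3
tool_pos: [481.4, 12.7, 79.4]
tcp_rot: [-1.166, 1.269, -1.274]
force: [0.2, -0.3, 0.5]
opening: 0.0
```

Call:
apply_moves --increments '[{"dx": 0,"dy": 0.03,"dz": -0.01,"spin": 0,"fingers": -1},{"dx": 0,"dy": 0.03,"dz": 0,"spin": 0,"fingers": -1},{"dx": 0,"dy": 0,"dz": 0,"spin": 0,"fingers": -1}]'

```text
time: 3.68
tool_pos: [479.5, 13.3, 72.2]
tcp_rot: [-1.167, 1.27, -1.272]
force: [-0.8, -0.2, 4.9]
opening: 0.4
```

Call:
apply_moves --increments '[{"dx": 0,"dy": 0.02,"dz": 0,"spin": 0,"fingers": -1},{"dx": 0,"dy": 0,"dz": 0,"spin": 0,"fingers": -1}]'

```text
time: 3.92
tool_pos: [479.7, 13.3, 71.8]
tcp_rot: [-1.168, 1.271, -1.272]
force: [-7.2, 0.9, 18.2]
opening: -0.1
```

Call:
apply_moves --increments '[{"dx": 0,"dy": -0.14,"dz": 0,"spin": 0,"fingers": -1},{"dx": -0.36,"dy": 0,"dz": 0,"spin": 0,"fingers": -1},{"dx": -0.36,"dy": 0,"dz": 0,"spin": 0,"fingers": -1},{"dx": 0,"dy": 0,"dz": 0,"spin": 0,"fingers": -1},{"dx": 0,"dy": 0.09,"dz": 0,"spin": 0,"fingers": -1},{"dx": 0,"dy": 0.03,"dz": 0,"spin": 0,"fingers": -1},{"dx": 0,"dy": 0.02,"dz": 0,"spin": 0,"fingers": -1},{"dx": 0,"dy": 0,"dz": 0,"spin": 0,"fingers": -1}]'

```text
time: 4.92
tool_pos: [485.0, 84.7, 69.4]
tcp_rot: [-1.168, 1.272, -1.272]
force: [0.7, -0.6, -0.2]
opening: 0.3
```

Call:
apply_moves --increments '[{"dx": 0,"dy": 0.03,"dz": 0,"spin": 0,"fingers": -1},{"dx": 0,"dy": 0.02,"dz": 0,"spin": 0,"fingers": -1},{"dx": 0,"dy": 0,"dz": 0,"spin": 0,"fingers": -1}]'

```text
time: 5.3
tool_pos: [485.4, 84.8, 65.3]
tcp_rot: [-1.168, 1.271, -1.272]
force: [-3.4, -2.0, 6.0]
opening: 0.8
```

Call:
apply_moves --increments '[{"dx": 0,"dy": 0.01,"dz": 0,"spin": 0,"fingers": -1},{"dx": 0,"dy": 0,"dz": 0,"spin": 0,"fingers": -1},{"dx": 0,"dy": -0.3,"dz": 0,"spin": 0,"fingers": -1},{"dx": 0,"dy": -0.4,"dz": 0,"spin": 0,"fingers": -0.1},{"dx": 0,"dy": -0.4,"dz": -0.4,"spin": 0,"fingers": -0.1},{"dx": 0,"dy": -0.1,"dz": -0.5,"spin": 0,"fingers": -0.1},{"dx": 0,"dy": 0,"dz": 0,"spin": 0,"fingers": -0.1},{"dx": 0,"dy": 0,"dz": 0,"spin": 0,"fingers": -0.1}]'

```text
time: 6.3
tool_pos: [395.9, 92.8, 183.5]
tcp_rot: [-1.167, 1.271, -1.272]
force: [0.1, -0.2, -0.4]
opening: 41.4
```

```bash
python3 - <<'E'
from h import *
s=r.observe();print(s['time'],s['tool_pos'],s['opening'])
p=r.camera_params('wrist');np.save('pw2.npy',p)
I=r.camera('wrist')
cv2.imwrite('pics/w2.png',I)
print([proj('wrist',P,p) for P in((485.9,84.7,51),(446.1,88.1,69))])
E
```

```text
6.3 [395.91049484  92.75247698 183.50955316] 41.40584799127869
[(np.float64(321.62687307178027), np.float64(104.86684450505948)), (np.float64(321.6903605927485), np.float64(147.7208685661406))]
```

View pics/w2.png

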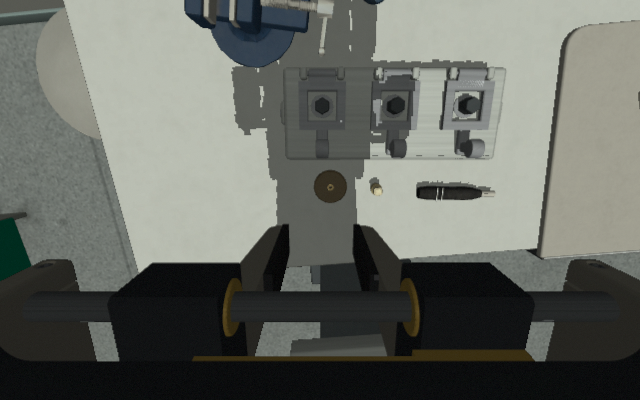

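Call:
apply_moves --increments '[{"dx": 0.005,"dy": 0.1,"dz": 0.504,"spin": 0,"fingers": -0.1},{"dx": 0,"dy": 0,"dz": 0,"spin": 0,"fingers": -0.1},{"dx": 0,"dy": 0.4,"dz": 0,"spin": 0,"fingers": -0.1},{"dx": 0,"dy": 0.4,"dz": 0,"spin": 0,"fingers": -0.1},{"dx": 0,"dy": 0.15,"dz": 0,"spin": 0,"fingers": -0.1},{"dx": 0,"dy": 0.1,"dz": 0,"spin": 0,"fingers": -0.1},{"dx": 0,"dy": 0,"dz": 0,"spin": 0,"fingers": -0.1},{"dx": 0,"dy": 0,"dz": 0,"spin": 0,"fingers": -0.1}]'

```text
time: 7.35
tool_pos: [446.7, 88.0, 69.9]
tcp_rot: [-1.166, 1.27, -1.273]
force: [0.0, 0.9, -0.2]
opening: 41.3
```

```bash
python3 - <<'E'
from h import *
s=r.observe();print(s['time'],s['tool_pos'],s['opening'],s['force'])
cv2.imwrite('pics/w3.png',r.camera('wrist'))
E
```

```text
7.35 [446.73254468  87.95073428  69.8807631 ] 41.34999657680452 [ 0.0168524   0.86570455 -0.23868563]
```

View pics/w3.png

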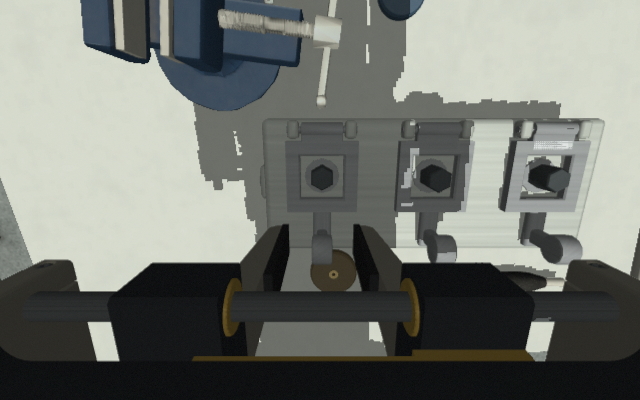

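Call:
apply_moves --increments '[{"dx": 0,"dy": 0.04,"dz": 0,"spin": 0,"fingers": -0.1},{"dx": 0,"dy": 0,"dz": 0,"spin": 0,"fingers": -0.7},{"dx": 0,"dy": 0,"dz": 0,"spin": 0,"fingers": -1},{"dx": 0,"dy": 0,"dz": 0,"spin": 0,"fingers": -1},{"dx": 0,"dy": 0,"dz": 0,"spin": 0,"fingers": -1}]'

```text
time: 8.02
tool_pos: [445.6, 87.5, 64.6]
tcp_rot: [-1.169, 1.271, -1.272]
force: [-0.1, -3.5, 0.4]
opening: 11.2
```

Call:
apply_moves --increments '[{"dx": 0,"dy": -0.069,"dz": 0.027,"spin": 0,"fingers": -1},{"dx": 0,"dy": -0.066,"dz": 0.034,"spin": 0,"fingers": -1},{"dx": 0,"dy": -0.062,"dz": 0.04,"spin": 0,"fingers": -1},{"dx": 0,"dy": -0.058,"dz": 0.047,"spin": 0,"fingers": -1},{"dx": 0,"dy": 0,"dz": 0,"spin": 0,"fingers": -1}]'

```text
time: 8.65
tool_pos: [460.0, 86.3, 90.2]
tcp_rot: [-1.17, 1.272, -1.271]
force: [-1.4, -5.7, -4.7]
opening: 11.3
```

```bash
python3 - <<'E'
from h import *
s=r.observe();print(s['time'],s['tool_pos'],s['opening'],s['force'])
cv2.imwrite('pics/w4.png',r.camera('wrist'))
E
```

```text
8.65 [459.97690086  86.30505459  90.15919345] 11.283251790221133 [-1.41777544 -5.72348643 -4.66253637]
```

View pics/w4.png

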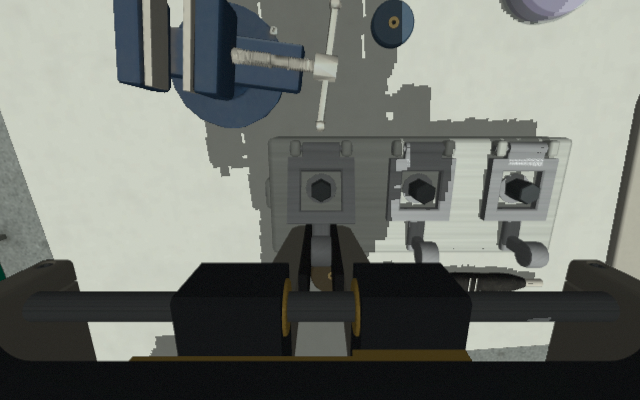

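Call:
apply_moves --increments '[{"dx": 0,"dy": -0.052,"dz": 0.052,"spin": 0,"fingers": -1},{"dx": 0,"dy": -0.047,"dz": 0.057,"spin": 0,"fingers": -1},{"dx": 0,"dy": -0.041,"dz": 0.061,"spin": 0,"fingers": -1},{"dx": 0,"dy": -0.035,"dz": 0.065,"spin": 0,"fingers": -1},{"dx": 0,"dy": -0.028,"dz": 0.069,"spin": 0,"fingers": -1},{"dx": 0,"dy": -0.021,"dz": 0.071,"spin": 0,"fingers": -1},{"dx": 0,"dy": 0,"dz": 0,"spin": 0,"fingers": -1},{"dx": 0,"dy": 0,"dz": 0,"spin": 0,"fingers": -1}]'

```text
time: 9.7
tool_pos: [496.5, 83.2, 112.5]
tcp_rot: [-1.171, 1.273, -1.27]
force: [-4.5, -4.4, -1.4]
opening: 11.6
```

```bash
python3 - <<'E'
from h import *
s=r.observe();print(s['time'],s['tool_pos'],s['opening'],s['force'])
cv2.imwrite('pics/w5.png',r.camera('wrist'))
a=r.camera('scene')[130:260,250:430];cv2.imwrite('pics/s5.png',cv2.resize(a,None,fx=4,fy=4,interpolation=cv2.INTER_CUBIC))
E
```

```text
9.7 [496.52636867  83.22586808 112.52160389] 11.589587540604777 [-4.48303182 -4.43613024 -1.39653437]
```

View pics/w5.png

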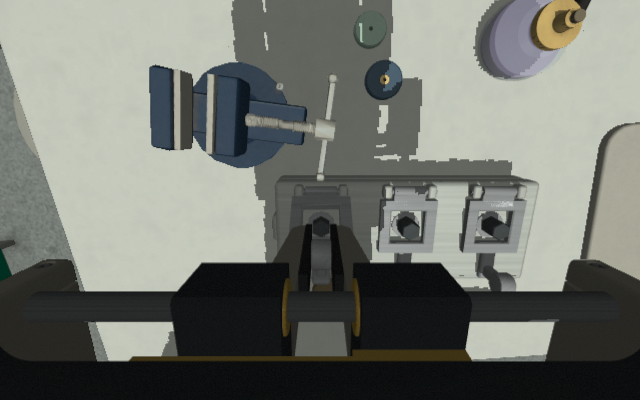

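View pics/s5.png

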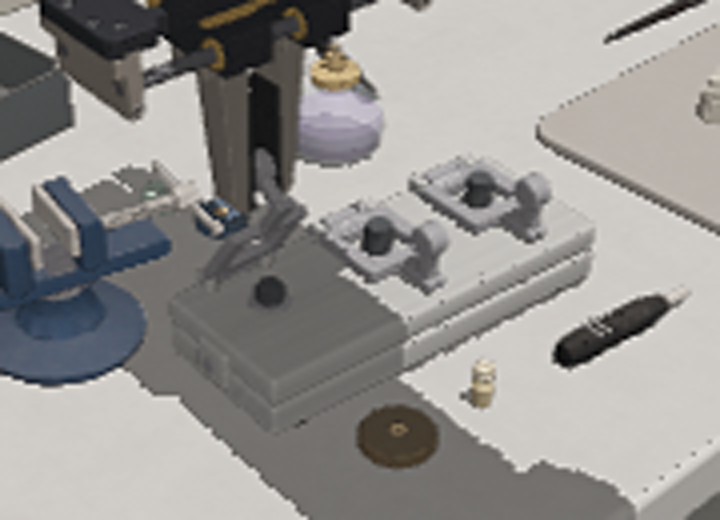

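Call:
apply_moves --increments '[{"dx": 0,"dy": 0,"dz": 0.01,"spin": 0,"fingers": -1},{"dx": 0,"dy": 0,"dz": 0,"spin": 0,"fingers": -1},{"dx": 0,"dy": 0,"dz": 0,"spin": 0,"fingers": -1},{"dx": 0,"dy": 0,"dz": 0,"spin": 0,"fingers": -1}]'

```text
time: 10.3
tool_pos: [497.1, 83.2, 112.6]
tcp_rot: [-1.172, 1.274, -1.27]
force: [-6.9, -4.3, 2.6]
opening: 11.9
```

```bash
python3 - <<'E'
from h import *
s=r.observe();print(s['time'],s['tool_pos'],s['opening'],s['force'])
print(r.hand_in())
E
```

```text
10.3 [497.08803749  83.16761928 112.64883141] 11.899793089256036 [-6.93068472 -4.28956598  2.59649478]
the job is handed in; nothing more can be done
None
```

The left bolt was the loose one. Its cap is open by about 1.0 rad (57°), and I handed in at 10.3 s with the gripper still holding its lug.

- **Tapping:** The middle bolt stayed put under 18 N. The left bolt then sank about 7 mm, judged by the height of the fingertips. I did not tap the right bolt, since the loose one was already found.
- **Cap angle:** The 1.0 rad is worked out from how far the gripper moved, because there is no direct reading of the cap. The scene view agrees with it.
- **Grip:** The fingers read 11.9 mm open on the 12 mm lug, so it is firmly held.
- **Surroundings:** The last scene picture showed the other two caps shut. The tooth die, polishing wheel and handpiece looked undisturbed, though I did not measure their positions again.

No check failed or disagreed. The first two move calls were refused for missing keys, and nothing moved.

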